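Swing out the folding hook and snap the bit caddy onto it

ROBOT

A 6-joint arm with a two-finger parallel gripper is mounted at the origin on a cart in front of the work surface, level with it; the furniture and walls round the work are solid. World frame = base frame: x ahead of the robot, y to its left, z up, the work surface at z = 0. Lengths are in m, angles in rad, forces in N, time in s.
With the tool pointing down it reaches from about 0.3 to 0.875 m from the base axis. Payload 6.4 kg.
Tool frame: the origin (TCP) lies midway between the tips of the shut fingers; the grasp point (between the pads) lies ctrl.grip_point_offset behind it (ctrl.grip_point_offset is the distance from the TCP to the grasp point, in m); z points along the fingers, y is the direction in which the jaws open and shut (so a half turn about z gives the same grasp; the last joint's range is limited). The gripper opens to 85 mm and grips with 20 to 120 N. Pads are 22 mm wide; open, the fingers measure 114 mm over their backs; the gripper's body (76 mm by 85 mm) begins 54 mm behind the grasp point. The pads swing forward as they close: fully open they stand 13 mm farther back than shut.
Start: joints at [1.065, 0.181, 1.607, -0, 1.354, -0.206], TCP at [0.17, 0.549, 0.231] pointing down, gripper open.
Joint ranges: [-2.99, 2.99], [-0.89, 2.07], [0.3, 2.58], [-1.14, 4.28], [0, 2.63], [-3.12, 3.12]. Speed limits (rad/s): [2.57, 2.57, 3.01, 3.14, 3.14, 3.14].

INTERFACE

Orientations are given as a unit quaternion [w, x, y, z].
In Python, from bench import ctrl, viewer gives the robot as it stands.
- The arm moves only by the shell command python3 -m handwheel 'ROWS' [OPENING]. ROWS is JSON, a list of rows, each an object with "travel": the shift along the tool's x, y, z as a fraction of full scale, a list of three; "dr": the turn, a rotation vector about the tool's x, y, z as a fraction of full scale, a list of three. A call has 1 to 20 rows; each row shifts and turns the pose as measured when the row begins, along the tool's axes as they then stand; what a row does not reach is not made up. Full scale, the value 1, is 150 mm for a shift and 30 degrees for a turn. A row lasts 1/12 s, in which the tool goes at most 41.7 mm and 7.16 degrees, less where a joint would pass 70% of its speed; a pose out of reach is approached as far as the arm can. A call with a number of a shift or a turn outside -1 to 1 is refused whole. A call with a gripper value outside its range is refused whole. OPENING is the opening, from -1 (shut) to 1 (fully open), set as the call begins (- or left out, the last holds). The fingers move at their own pace and stop on an object; the grip force is fixed at half the most. Time passes only in rows, so rows that do not move let the fingers close. It gives the time, the measured TCP pose, the force and the opening at its end, in the units of the state.
- ctrl.get_obs(): the state, without advancing time (a new reading comes with each control period).
- viewer.camera(name): name is "side" or "top" or "wrist"; returns the picture (480x640x3 uint8, red, green, blue); there is no depth.
- viewer.get_calibration(name): a dict with "camera_matrix" (3x3 intrinsics, pixels), "R" (3x3) and "t" (3): a world point X has camera coordinates R X + t. Camera axes: x right, y down, z forward; pixel columns grow to the right and rows downward; lengths in m; the calibration is good to about 2 mm. A picture is of the moment at which its call begins: read the wrist's pose just before it. get_calibration takes no time and is no camera call; for the wrist camera it gives the pose at the moment of the call.
- ctrl.hand_in(): hands the job in, once; it reports no verdict.
The state is a dict: "time_s": time; "q": joint angles; "dq": joint speeds; "joint_efforts": joint torques, N m; "eef_pos": TCP position; "eef_rot": TCP orientation; "wrist_force": force on the tool from outside, world axes, zero at the start; "torque": the same for the moment, N m; "opening": opening from 0.0 (shut) to 1.0 (fully open).
Only numpy, scipy, OpenCV 4.12 (cv2) and the standard library are available. Lean on these libraries where they do the work, as an engineer would, in place of code of your own. Each camera call takes 0.05 s, during which the arm holds its last target. There are 200 camera calls.

TASK

Swing the yellow folding hook on the plywood stand all the way out to its stop. Then hang the blue bit caddy on it by the hole in its plate: push it in along the arm against the spring collar until the spring keeper snaps up behind its plate, and leave it hanging there. Be gentle with the hook: never press on it or on its spring collar, directly or through the caddy, with more than about 25 N, and do not disturb the other things on the bench.

Things in the scene. Friction and masses are not known exactly. Their poses are not given: they have to be found in the camera images.
- hook_stand: Fixed stand screwed to the bench: grey base plate 98 x 120 x 10 mm with a plywood panel (12 mm thick, 76 mm wide, top 195 mm above the bench) carrying the hook. Origin on the bench; -x points out of the panel's front (roughly towards the robot), the folded hook lies along +y, z up. The panel's front face is at x = +28 mm in this frame, the panel spans y = -38 to +38 mm.
- hook (a joint): Swing of the yellow folding hook arm about its upright hinge: 0 = folded flat along the stand's +y, its outer half free beyond the panel's edge with nothing behind it; 1.571 = fully out, square to the panel (along the stand's -x), at its hard stop. The hinge is stiff: it stays where it is left and takes about 2 to 4 N at the free end to turn. It starts somewhere between 0 and 0.3.
- hook_hinge (a point): Hinge axis (upright) of the hook at the height of the arm's centre line, 165 mm above the bench. Its frame turns with the arm: y along the arm from hinge to tip, z up.
- hook_tip (a point): Tip of the arm, 114 mm from the hinge on the arm's centre line. The arm is a 14 x 14 mm square bar with a slot along its top; its last 14 mm taper to 6 mm diameter. y along the arm outward, z up.
- hook_home (a point): Point on the arm's centre line 52.3 mm from the hinge: the middle of the caddy's plate when hung; y along the arm outward, z up. The keeper's free end is 5 mm outward of it. Inward, a black 30 x 30 mm spring collar (the buffer) sits round the arm, its outer face at rest 1.3 mm inward of this point. Hung, the plate is held tight between keeper and buffer, which is then pressed in by 3.7 mm.
- buffer: Black spring collar, 30 x 30 x 6 mm, sliding on the arm; origin on the arm's centre line in its outer face, y along the arm outward. At rest 51 mm from the hinge, 3.7 mm pressed in when the caddy is home, hard stop at 6.5 mm. It takes 4 N to start it and 9 N (plus some rubbing at the keeper, up to 5 N) to press it far enough for the keeper to snap up; beyond its hard stop the force rises steeply.
- keeper (a joint): Spring keeper: steel tongue in the slot of the arm's top, pivoted 85 mm from the hinge, rising inward to a free end 57.3 mm from the hinge and 6 mm above the arm. 0 = up, 0.22 = level with the arm's top. A plate pushed inward rides up its slope and presses it down (6 to 12 N of push); when the plate's middle has been pressed to hook_home or just inward of it, it springs up behind the plate.
- caddy: Loose blue bit caddy, about 0.22 kg, standing upright: a block 36 (x) x 60 (y) x 22 mm with two rows of driver bits (to 46 mm height), and in the middle an upright carrying plate 10 mm thick (x), 46 mm wide (y), 112 mm high, pierced by an hole 18 mm wide and 16.4 mm high. Origin under the middle of the block, z up; both ways round are alike. Grip it by the plate's upright edges, 46 mm apart.
- caddy_hole (a point): Centre of the caddy's hole, 80 mm above its underside; the hole runs along the caddy's x.
- flask: Bystander: dark drinking flask with a tan cap, 62 mm across, 203 mm tall, standing on the bench; origin under its middle.
- jar_0: Bystander: white jar with a blue lid, 61 mm across, 73 mm tall; origin under its middle.
- side_cutters: Bystander: red-handled side cutters lying on the bench, 132 mm long; origin under the middle.
- pcb_0: Bystander: small green circuit board with components lying on the bench, 29 x 75 x 12 mm; origin under its middle.

How it is judged:
On the way, in this order (a step that is already met when the one before it is completed fails the run):
1. the hook is swung fully out (within 0.07 rad of its stop) while the caddy still stands on the bench (value of joint hook above 1.5 rad and height (world z) of caddy below 0.01 m), for 0.2 s.
2. the caddy is threaded on the arm and presses the spring keeper down (value of joint hook above 1.5 rad and value of joint keeper above 0.04 rad and distance between caddy_hole and hook_home below 0.05 m), for 0.04 s.
3. the caddy's plate is home between keeper and spring collar, with the keeper sprung up behind it (value of joint hook above 1.5 rad and y of caddy_hole in the frame of hook_home between -0.003 and 0.003 m and horizontal distance between caddy_hole and hook_home below 0.006 m and value of joint keeper below 0.05 rad), for 0.2 s.
At the end, for the whole second after the job is handed in: The hook is fully out (within 0.07 rad of its stop); the caddy hangs upright (within 0.2 rad) and at rest on the arm, clear of the bench, its plate within 3 mm of home along the arm, between spring collar and keeper, and the keeper is sprung up (below 0.05 rad) (all of step 3 and angle between caddy's own z axis and vertical below 0.2 rad and linear speed of caddy below 0.02 m/s and height (world z) of caddy above 0.06 m); the robot touches nothing.
It fails at once if the caddy is pressed against the spring collar with more than 30 N (contact force between caddy and buffer above 30 N).
It fails at once if the caddy is jammed on the hook: all their contact forces add up to more than 60 N (contact force between caddy and hook_stand above 60 N).
It fails at once if the hook or its stand is loaded with more than 30 N by the fingers (contact force between the fingers and hook_stand above 30 N).
It fails at once if a bystander is moved by more than 20 mm (distance of any of flask, jar_0, side_cutters, pcb_0 from where it was at the start of the episode above 0.02 m).
It also fails if it takes over 72 s, if anything falls off the work surface, if the arm or the gripper's body presses on something with over 40 N, if the wrist force passes 120 N, or if a joint passes its speed limit or range.

## Working session

There is one attempt and no reset: what is moved stays moved. The work goes in short steps, Python scripts to look and compute and a shell command to move; the robot and the scene stay as the last step left them, time stands still between calls to the robot, and variables do not carry over. Pictures are saved under pics/ and viewed, about 8 in all and at most 12, crops included, and the job is handed in when it is done.

```bash
mkdir -p pics; ls; python3 - <<'E'
from bench import ctrl, viewer
import cv2,numpy as np
o=ctrl.get_obs();print(o, ctrl.grip_point_offset)
for n in("side","top"):
    im=viewer.camera(n);cv2.imwrite(f"pics/{n}0.png",im[:,:,::-1]);c=viewer.get_calibration(n)
    print(n,np.round(c["camera_matrix"],1).tolist(),np.round(c["R"],3).tolist(),np.round(-c["R"].T@c["t"],3))
E
```

```text
pics
{'time_s': 0.0, 'q': array([ 1.06471733e+00,  1.81535727e-01,  1.60799677e+00,  2.87273459e-05,
        1.35379912e+00, -2.06347310e-01]), 'dq': array([ 0.00041809, -0.00143148,  0.00142548, -0.00066656,  0.0006258 ,
       -0.00045846]), 'joint_efforts': array([ 3.15434263e-03, -4.44868898e+01, -3.51344633e+01,  7.00686451e-05,
        9.12512565e-03,  3.40246316e-06]), 'eef_pos': array([0.16950764, 0.54887741, 0.23039257]), 'eef_rot': array([-3.16357427e-04,  1.49308494e-01,  9.88790280e-01, -8.10012369e-04]), 'wrist_force': array([-0.1616587 ,  0.16349235,  0.1922839 ]), 'torque': array([0.00853198, 0.0284519 , 0.00194105]), 'opening': 1.0005136727427981} 0.0187
side [[499.7, 0.0, 321.2], [0.0, 499.7, 240.3], [0.0, 0.0, 1.0]] [[-0.986, -0.169, 0.016], [-0.112, 0.576, -0.81], [0.127, -0.8, -0.586]] [0.339 0.868 0.733]
top [[462.1, 0.0, 314.3], [0.0, 462.1, 240.8], [0.0, 0.0, 1.0]] [[0.016, -1.0, 0.001], [-0.997, -0.016, -0.078], [0.078, 0.0, -0.997]] [0.382 0.012 1.309]
```

View pics/top0.png

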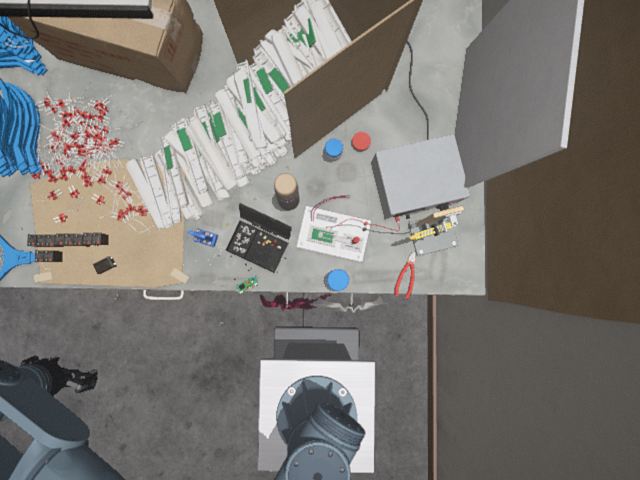

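View pics/side0.png

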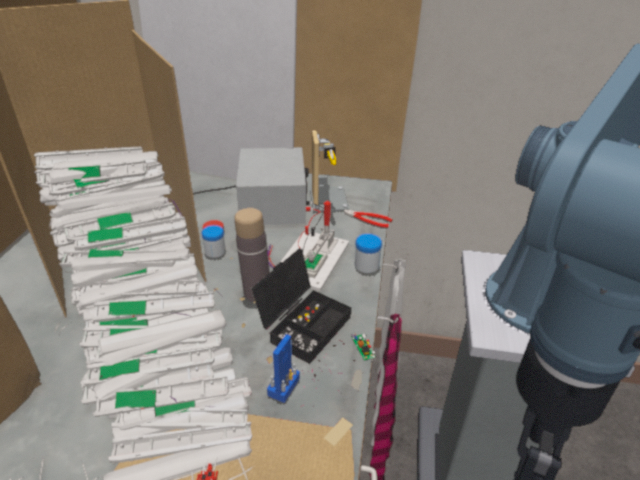

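The top picture shows the stand near (433,232), the caddy near (205,238), the flask near (286,190), the jar at (338,280) and the cutters at (405,278). In the side picture the caddy is at (284,368), the stand panel at (316,170) and the yellow hook at (330,152). Next I'll zoom in on the stand and caddy.

```bash
python3 - <<'E'
import cv2,numpy as np
t=cv2.imread("pics/top0.png");s=cv2.imread("pics/side0.png")
def c(im,u,v,w,h): return cv2.resize(im[v:v+h,u:u+w],(400,300),interpolation=cv2.INTER_CUBIC)
m=np.vstack([np.hstack([c(t,380,195,100,75),c(s,280,120,100,75)]),np.hstack([c(t,170,210,80,60),c(s,240,325,100,75)])])
cv2.imwrite("pics/m1.png",m)
E
```

```text
(no output)
```

View pics/m1.png

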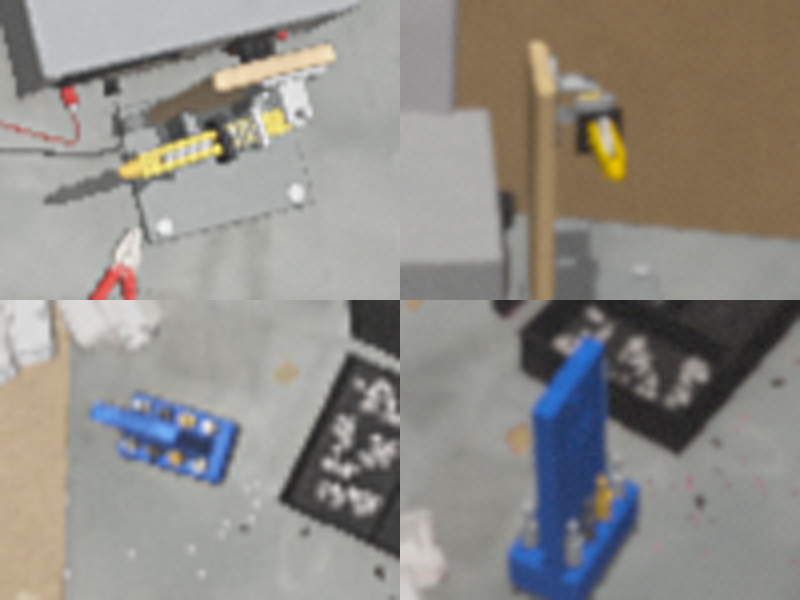

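The stand's panel top runs (215,75)-(330,45) in the upper-left tile. The hook goes from the hinge near (290,118) to the tip at (122,170). The caddy's plate top runs (92,405)-(178,435) in the lower-left tile.

```bash
cat > h.py <<'E'
import numpy as np,cv2
from bench import ctrl,viewer
def bp(n,u,v,z,c=None):
    c=c or viewer.get_calibration(n);K,R,t=c["camera_matrix"],np.array(c["R"]),np.array(c["t"])
    d=R.T@np.linalg.inv(K)@[u,v,1];C=-R.T@t
    return C+d*(z-C[2])/d[2]
def pj(n,X,c=None):
    c=c or viewer.get_calibration(n);p=c["camera_matrix"]@(np.array(c["R"])@X+c["t"]);return p[:2]/p[2]
E
python3 - <<'E'
from h import *
P=lambda u,v,z:print((u,v),np.round(bp("top",380+u/4,195+v/4,z),4))
print("panel");[P(u,v,.195) for u,v in((215,74),(332,44),(337,60),(218,90))]
print("tip/bar");P(122,171,.165);P(218,145,.172);P(288,122,.172)
print("base");P(148,242,.010);P(312,201,.010)
Q=lambda u,v,z:print((u,v),np.round(bp("top",170+u/5,210+(v-300)/5,z),4))
print("plate");[Q(*p,.112) for p in((92,403),(90,418),(178,440),(183,425))]
print("block");[Q(*p,.022) for p in((238,423),(222,480),(120,450))]
S=lambda u,v,z:print((u,v),np.round(bp("side",240+(u-400)/4,325+(v-300)/4,z),4))
print("side plate");[S(*p,.112) for p in((535,405),(550,418),(606,348),(590,338))]
E
```

```text
panel
(215, 74) [ 0.5405 -0.2768  0.195 ]
(332, 44) [ 0.5601 -0.3481  0.195 ]
(337, 60) [ 0.5503 -0.351   0.195 ]
(218, 90) [ 0.5308 -0.2786  0.195 ]
tip/bar
(122, 171) [ 0.4831 -0.2265  0.165 ]
(218, 145) [ 0.4996 -0.2844  0.172 ]
(288, 122) [ 0.5146 -0.3278  0.172 ]
base
(148, 242) [ 0.447  -0.2771  0.01  ]
(312, 201) [ 0.4777 -0.3927  0.01  ]
plate
(92, 403) [0.4971 0.3406 0.112 ]
(90, 418) [0.4893 0.3414 0.112 ]
(178, 440) [0.4785 0.2952 0.112 ]
(183, 425) [0.4864 0.2929 0.112 ]
block
(238, 423) [0.4959 0.2833 0.022 ]
(222, 480) [0.4638 0.2912 0.022 ]
(120, 450) [0.4797 0.3487 0.022 ]
side plate
(535, 405) [0.4978 0.338  0.112 ]
(550, 418) [0.4903 0.3435 0.112 ]
(606, 348) [0.4763 0.3024 0.112 ]
(590, 338) [0.4842 0.2982 0.112 ]
```

```bash
python3 -m handwheel '[{"travel":[-0.18,-0.06,-0.072],"dr":[0,0,0]},{"travel":[-0.18,-0.06,-0.072],"dr":[0,0,0]},{"travel":[-0.18,-0.06,-0.072],"dr":[0,0,0]},{"travel":[-0.18,-0.06,-0.072],"dr":[0,0,0]},{"travel":[-0.18,-0.06,-0.072],"dr":[0,0,0]},{"travel":[-0.18,-0.06,-0.072],"dr":[0,0,0]},{"travel":[-0.18,-0.06,-0.072],"dr":[0,0,0]},{"travel":[-0.18,-0.06,-0.072],"dr":[0,0,0]},{"travel":[-0.18,-0.06,-0.072],"dr":[0,0,0]},{"travel":[-0.18,-0.06,-0.072],"dr":[0,0,0]},{"travel":[-0.18,-0.06,-0.072],"dr":[0,0,0]},{"travel":[-0.18,-0.06,-0.072],"dr":[0,0,0]}]' -1
```

```text
time_s: 1.1
eef_pos: [0.4516, 0.3423, 0.3556]
eef_rot: [-0.006, 0.144, 0.99, -0.007]
wrist_force: [-0.7, 0.2, -0.5]
opening: -0.002
```

```bash
python3 -m handwheel '[{"travel":[-0.076,-0.247,0],"dr":[0,0,0]},{"travel":[-0.076,-0.247,0],"dr":[0,0,0]},{"travel":[-0.076,-0.247,0],"dr":[0,0,0]},{"travel":[-0.076,-0.247,0],"dr":[0,0,0]},{"travel":[-0.076,-0.247,0],"dr":[0,0,0]},{"travel":[-0.076,-0.247,0],"dr":[0,0,0]},{"travel":[-0.076,-0.247,0],"dr":[0,0,0]},{"travel":[-0.076,-0.247,0],"dr":[0,0,0]},{"travel":[-0.076,-0.247,0],"dr":[0,0,0]},{"travel":[-0.076,-0.247,0],"dr":[0,0,0]},{"travel":[-0.076,-0.247,0],"dr":[0,0,0]},{"travel":[-0.076,-0.247,0],"dr":[0,0,0]},{"travel":[-0.076,-0.247,0],"dr":[0,0,0]},{"travel":[-0.076,-0.247,0],"dr":[0,0,0]},{"travel":[-0.076,-0.247,0],"dr":[0,0,0]},{"travel":[0,0,0],"dr":[0,0,0]}]' 
python3 -m handwheel '[{"travel":[0,0,0],"dr":[0,0,0.23]},{"travel":[0,0,0],"dr":[0,0,0.23]},{"travel":[0,0,0],"dr":[0,0,0.23]},{"travel":[0,0,0],"dr":[0,0,0.23]},{"travel":[0,0,0],"dr":[0,0,0.23]},{"travel":[0,0,0],"dr":[0,0,0.23]},{"travel":[0,0,0],"dr":[0,0,0.23]},{"travel":[0,0,0],"dr":[0,0,0.23]},{"travel":[0,0,0],"dr":[0,0,0.23]},{"travel":[0,0,0],"dr":[0,0,0.23]},{"travel":[0,0,0],"dr":[0,0,0.23]},{"travel":[0,0,0],"dr":[0,0,0.23]},{"travel":[0,0,0],"dr":[0,0,0.23]},{"travel":[0,0,0],"dr":[0,0,0.23]},{"travel":[0,0,0],"dr":[0,0,0.23]},{"travel":[0,0,0],"dr":[0,0,0.23]},{"travel":[0,0,0],"dr":[0,0,0.23]},{"travel":[0,0,0],"dr":[0,0,0.23]},{"travel":[0,0,0],"dr":[0,0,0.23]},{"travel":[0,0,0],"dr":[0,0,0.23]}]'
python3 - <<'E'
from h import *
c=viewer.get_calibration("wrist");im=viewer.camera("wrist");cv2.imwrite("pics/w1.png",im[:,:,::-1])
import pickle;pickle.dump(c,open("w1.pkl","wb"));o=ctrl.get_obs();print(o["eef_pos"],o["q"])
print(np.round(c["R"],3).tolist(),-c["R"].T@c["t"])
E
```

```text
time_s: 2.43
eef_pos: [0.4548, -0.2688, 0.357]
eef_rot: [-0.009, 0.145, 0.989, -0.007]
wrist_force: [-1.9, -0.1, 0.7]
opening: 0.001
time_s: 4.1
eef_pos: [0.4508, -0.2615, 0.3457]
eef_rot: [-0.006, 0.984, 0.175, -0.017]
wrist_force: [-0.4, 0.4, 0.1]
opening: -0.003
[ 0.45077128 -0.26139616  0.34554671] [-0.74083967  0.01084677  1.56353972 -0.02025284  1.59825393  0.48582205]
[[0.345, -0.938, -0.018], [-0.886, -0.332, 0.324], [-0.31, -0.096, -0.946]] [ 0.52540235 -0.23719907  0.4850018 ]
```

View pics/w1.png

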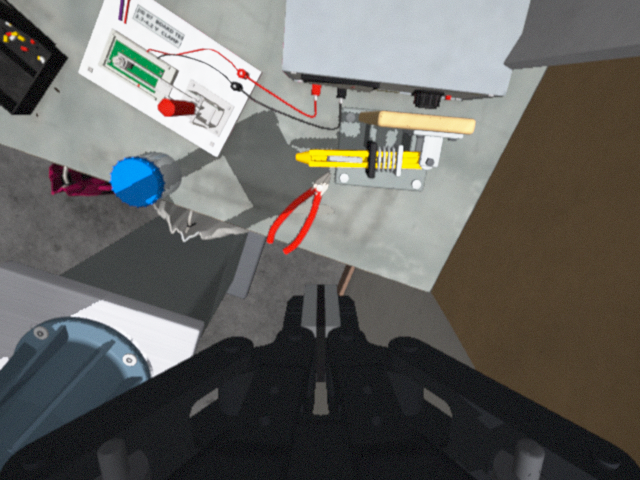

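The wrist view shows the hook tip near (296,158), the hinge screw near (430,160) and the panel top (363-475, 112-130). The cutters' jaws are at (320,187). I'll zoom in to get precise pixels.

```bash
python3 - <<'E'
import cv2
im=cv2.imread("pics/w1.png")[95:215,285:485];cv2.imwrite("pics/w1c.png",cv2.resize(im,None,fx=4,fy=4,interpolation=cv2.INTER_CUBIC))
E
```

```text
(no output)
```

View pics/w1c.png

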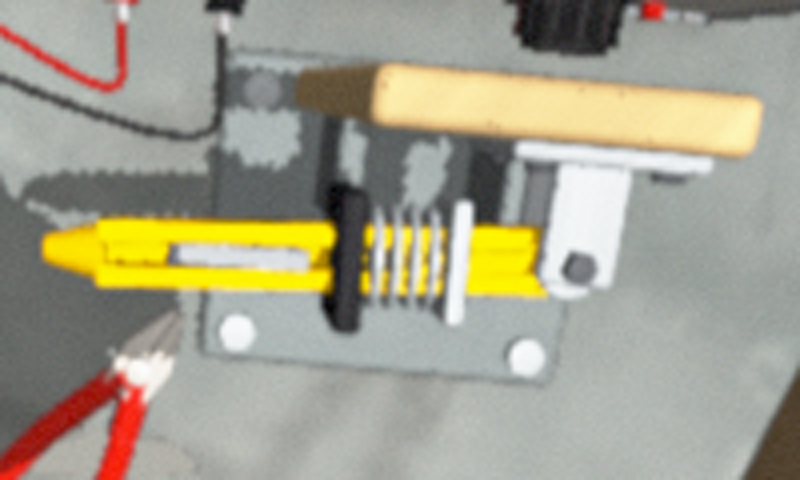

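```bash
python3 - <<'E'
from h import *
import pickle;c=pickle.load(open("w1.pkl","rb"))
P=lambda u,v,z:bp(0,285+u/4,95+v/4,z,c)[:2]
f1,f2,n1,n2=P(98,221,.172),P(540,229,.172),P(98,288,.172),P(540,297,.172)
print("width",np.linalg.norm(f1-n1),np.linalg.norm(f2-n2))
a=(f1+n1)/2;b=(f2+n2)/2;d=(a-b)/np.linalg.norm(a-b)
tip=P(42,247,.165);print("taper",a,"dir",d,np.degrees(np.arctan2(d[1],d[0])),"tip",tip,np.linalg.norm(tip-a))
for z in(.18,.19):print("pin",P(580,268,z))
h=a-.1*d;print("hinge",h, "from tip",tip-.114*d)
q=[P(*p,.195) for p in((372,120),(752,157),(762,98),(386,64))]
print("panel",np.round(q,4));e=(q[0]-q[1]);e/=np.linalg.norm(e);print("panel Y ang",np.degrees(np.arctan2(e[1],e[0])),np.linalg.norm(q[0]-q[1]))
g=[P(*p,.01) for p in((205,352),(548,380))];e=g[0]-g[1];print("base",g,np.linalg.norm(e),np.degrees(np.arctan2(e[1],e[0])))
print("buffer face",np.linalg.norm(P(328,258,.165)-h))
E
```

```text
width 0.014204224364767377 0.014445931527288418
taper [ 0.48557575 -0.23585573] dir [-0.32911551  0.94428967] 109.21509919772541 tip [ 0.48198915 -0.22370092] 0.012672928418769859
pin [ 0.5190377  -0.33146438]
pin [ 0.51924637 -0.32837374]
hinge [ 0.5184873 -0.3302847] from tip [ 0.51950832 -0.33134994]
panel [[ 0.531  -0.277 ]
 [ 0.5501 -0.3486]
 [ 0.5604 -0.3453]
 [ 0.5413 -0.2755]]
panel Y ang 104.90401815789812 0.07410934273043464
base [array([ 0.44727076, -0.27938823]), array([ 0.47836622, -0.39019623])] 0.11508840910097283 105.67542790321022
buffer face 0.049755280088349875
```

```bash
cat >> h.py <<'E'
from scipy.spatial.transform import Rotation as Ro
def plan(pos,yaw):
    "total travel/dr units (current tool axes) to reach pos, tool down with tool-y at yaw deg"
    o=ctrl.get_obs();q=o["eef_rot"];R=Ro.from_quat([q[1],q[2],q[3],q[0]])
    y=np.radians(yaw);Y=np.array([np.cos(y),np.sin(y),0]);Z=np.array([0,0,-1.])
    T=Ro.from_matrix(np.c_[np.cross(Y,Z),Y,Z])
    print("travel",np.round(R.inv().apply(np.array(pos)-o["eef_pos"])/.15,3),"dr",np.round((R.inv()*T).as_rotvec()/np.radians(30),3),"mm",np.round((np.array(pos)-o["eef_pos"])*1e3,1))
E
python3 -c "
from h import *
plan([.5149,-.2345,.3456],-70.8)"
```

```text
travel [ 0.463 -0.025 -0.015] dr [-0.034  0.062  0.017] mm [64.1 26.9  0.1]
```

```bash
python3 -m handwheel '[{"travel":[0,0,0],"dr":[-0.034,0.062,0.017]},{"travel":[0.15,-0.01,0],"dr":[0,0,0]},{"travel":[0.15,-0.01,0],"dr":[0,0,0]},{"travel":[0.163,-0.01,0],"dr":[0,0,0]},{"travel":[0,0,0],"dr":[0,0,0]}]' ; python3 -c "
from h import *
plan([.5149,-.2345,.150],-70.8)"
```

```text
time_s: 4.57
eef_pos: [0.5154, -0.2315, 0.3437]
eef_rot: [-0.001, 0.985, 0.172, -0.0]
wrist_force: [0.1, -0.3, 0.0]
opening: 0.004
travel [-0.01   0.021  1.291] dr [-0.005  0.     0.019] mm [  -0.5   -3.  -193.7]
```

```bash
python3 -m handwheel '[{"travel":[-0.01,0.02,0.2],"dr":[0,0,0.01]},{"travel":[0,0,0.2],"dr":[0,0,0]},{"travel":[0,0,0.2],"dr":[0,0,0]},{"travel":[0,0,0.2],"dr":[0,0,0]},{"travel":[0,0,0.15],"dr":[0,0,0]},{"travel":[0,0,0.15],"dr":[0,0,0]},{"travel":[0,0,0.15],"dr":[0,0,0]},{"travel":[0,0,0.04],"dr":[0,0,0]},{"travel":[0,0,0],"dr":[0,0,0]}]' ; python3 -c "
from h import *
plan([.5149,-.2345,.150],-70.8)"
```

```text
time_s: 5.32
eef_pos: [0.5137, -0.2316, 0.1426]
eef_rot: [-0.001, 0.983, 0.183, -0.001]
wrist_force: [0.4, 0.7, 0.2]
opening: -0.002
travel [ 0.     0.021 -0.049] dr [-0.004  0.003  0.064] mm [ 1.2 -2.9  7.4]
```

```bash
python3 -m handwheel '[{"travel":[-0.02,0.02,-0.04],"dr":[0,0,0.06]},{"travel":[-0.02,0,0],"dr":[0,0,0]},{"travel":[-0.02,0,0],"dr":[0,0,0]},{"travel":[-0.02,0,0],"dr":[0,0,0]},{"travel":[-0.032,-0.0055,0],"dr":[0,0,-0.1]},{"travel":[-0.032,-0.0055,0],"dr":[0,0,-0.1]},{"travel":[-0.032,-0.0055,0],"dr":[0,0,-0.1]},{"travel":[-0.032,-0.0055,0],"dr":[0,0,-0.1]}]' ; python3 -c "
from h import *
h=np.array([.5188,-.3305]);o=ctrl.get_obs();print(o['wrist_force'],o['eef_pos'])
q=o['eef_rot'];R=Ro.from_quat([q[1],q[2],q[3],q[0]]).as_matrix();p=o['eef_pos'][:2]-h
print('r',-p@R[:2,1],'s',p@R[:2,0],'n yaw',np.degrees(np.arctan2(R[1,0],R[0,0])),R[:,2])"
```

```text
time_s: 5.98
eef_pos: [0.488, -0.245, 0.1579]
eef_rot: [0.003, 0.962, 0.274, 0.006]
wrist_force: [2.8, 0.2, -2.2]
opening: -0.003
[ 2.84174937  0.17983926 -2.20976932] [ 0.48803329 -0.24504253  0.15789079]
r 0.08884135657005095 s 0.018877967466900493 n yaw 31.796653632963604 [ 0.01233966 -0.00300655 -0.99991934]
```

```bash
python3 -m handwheel '[{"travel":[-0.032,-0.0055,0.03],"dr":[0,0,-0.1]},{"travel":[-0.032,-0.0055,0.02],"dr":[0,0,-0.1]},{"travel":[-0.032,-0.0055,0],"dr":[0,0,-0.1]},{"travel":[-0.032,-0.0055,0],"dr":[0,0,-0.1]},{"travel":[-0.032,-0.0055,0],"dr":[0,0,-0.1]},{"travel":[-0.032,-0.0055,0],"dr":[0,0,-0.1]},{"travel":[-0.032,-0.0055,0],"dr":[0,0,-0.1]},{"travel":[-0.032,-0.0055,0],"dr":[0,0,-0.1]},{"travel":[-0.032,-0.0055,0],"dr":[0,0,-0.1]},{"travel":[-0.032,-0.0055,0],"dr":[0,0,-0.1]},{"travel":[-0.032,-0.0055,0],"dr":[0,0,-0.1]},{"travel":[-0.032,-0.0055,0],"dr":[0,0,-0.1]}]' ; cat > g.py <<'E'
from h import *
h=np.array([.5188,-.3305]);o=ctrl.get_obs();print(np.round(o['wrist_force'],1),o['eef_pos'])
q=o['eef_rot'];R=Ro.from_quat([q[1],q[2],q[3],q[0]]).as_matrix();p=o['eef_pos'][:2]-h
print('r',-p@R[:2,1],'s',p@R[:2,0],'n yaw',np.degrees(np.arctan2(R[1,0],R[0,0])),R[:,2])
E
python3 g.py
```

```text
time_s: 6.98
eef_pos: [0.4463, -0.2813, 0.1617]
eef_rot: [0.012, 0.82, 0.572, 0.012]
wrist_force: [1.0, 3.4, -2.2]
opening: 0.001
[ 1.   3.4 -2.2] [ 0.44630997 -0.28132519  0.1616839 ]
r 0.08495050961058866 s 0.021183545594684158 n yaw 69.84341852438313 [ 0.03408949 -0.00593662 -0.99940115]
```

```bash
python3 -m handwheel '[{"travel":[0,0,0.04],"dr":[0.01,0.05,0]},{"travel":[0,0,0.04],"dr":[0,0,0]},{"travel":[-0.032,-0.012,0.006],"dr":[0,0,-0.1]},{"travel":[-0.032,-0.012,0.006],"dr":[0,0,-0.1]},{"travel":[-0.032,-0.012,0.006],"dr":[0,0,-0.1]},{"travel":[-0.032,-0.012,0.006],"dr":[0,0,-0.1]},{"travel":[-0.032,-0.012,0.006],"dr":[0,0,-0.1]},{"travel":[-0.032,-0.012,0.006],"dr":[0,0,-0.1]},{"travel":[0,0,0],"dr":[0,0,0]}]';python3 g.py
```

```text
time_s: 7.73
eef_pos: [0.4335, -0.3091, 0.1506]
eef_rot: [0.014, 0.714, 0.7, 0.022]
wrist_force: [-0.7, -0.1, 0.4]
opening: -0.002
[-0.7 -0.1  0.4] [ 0.4334681  -0.30908517  0.15056831]
r 0.0856399164083286 s 0.019708953909721123 n yaw 88.85829795541576 [ 0.05171188  0.01076605 -0.99860401]
```

```bash
python3 -m handwheel '[{"travel":[0,0,0],"dr":[0.1,-0.02,0]},{"travel":[-0.032,-0.012,0],"dr":[0,0,-0.1]},{"travel":[-0.032,-0.012,0],"dr":[0,0,-0.1]},{"travel":[-0.032,-0.012,0],"dr":[0,0,-0.1]},{"travel":[-0.032,-0.012,0],"dr":[0,0,-0.1]}]';python3 g.py
```

```text
time_s: 8.15
eef_pos: [0.4278, -0.3265, 0.1516]
eef_rot: [-0.001, 0.638, 0.77, -0.0]
wrist_force: [1.5, 3.4, -1.0]
opening: 0.0
[ 1.5  3.4 -1. ] [ 0.42780153 -0.3264674   0.15162086]
r 0.08864376033408225 s 0.020957856974805407 n yaw 100.7646288507307 [-2.05512625e-03  4.31345766e-04 -9.99997795e-01]
```

```bash
python3 -m handwheel '[{"travel":[-0.02,-0.003,0],"dr":[0,0,-0.05]},{"travel":[-0.02,-0.003,0],"dr":[0,0,-0.05]}]';python3 -m handwheel '[{"travel":[-0.014,0,0],"dr":[0,0,0]}]';python3 -m handwheel '[{"travel":[-0.014,0,0],"dr":[0,0,0]}]';python3 g.py
```

```text
time_s: 8.32
eef_pos: [0.4277, -0.3317, 0.1517]
eef_rot: [-0.002, 0.617, 0.787, -0.001]
wrist_force: [-0.4, 2.0, -0.7]
opening: -0.0
time_s: 8.4
eef_pos: [0.428, -0.3333, 0.1517]
eef_rot: [-0.002, 0.617, 0.787, -0.001]
wrist_force: [-0.5, 2.9, 0.7]
opening: -0.0
time_s: 8.48
eef_pos: [0.4282, -0.335, 0.1517]
eef_rot: [-0.002, 0.618, 0.786, -0.001]
wrist_force: [-0.2, 2.1, -0.1]
opening: 0.002
[-0.2  2.1 -0.1] [ 0.42823852 -0.33501865  0.15166501]
r 0.08907173516263095 s 0.016966506932831176 n yaw 103.64097440311393 [-0.00455395  0.00172265 -0.99998815]
```

```bash
for i in 1 2 3; do python3 -m handwheel '[{"travel":[-0.014,0,0],"dr":[0,0,0]}]' | grep -E 'pos|force'; done; python3 g.py
```

```text
eef_pos: [0.4286, -0.3368, 0.1517]
wrist_force: [-0.9, 2.3, 0.9]
eef_pos: [0.4286, -0.337, 0.1515]
wrist_force: [-4.2, 13.7, 8.6]
eef_pos: [0.4286, -0.3369, 0.1515]
wrist_force: [-4.1, 12.3, 8.6]
[-4.1 12.3  8.6] [ 0.42862575 -0.33691435  0.15150737]
r 0.08918798421258309 s 0.014748746291799524 n yaw 103.45901157718608 [-0.00871543  0.01042455 -0.99990768]
```

```bash
python3 -m handwheel '[{"travel":[0.03,0,0],"dr":[0,0,0]},{"travel":[0.08,0,0],"dr":[0,0,0]},{"travel":[0,0,-0.2],"dr":[0,0,0]},{"travel":[0,0,-0.2],"dr":[0,0,0]},{"travel":[0,0,-0.2],"dr":[0,0,0]},{"travel":[0,0,-0.2],"dr":[0,0,0]},{"travel":[0,0,-0.2],"dr":[0,0,0]},{"travel":[0,0,-0.2],"dr":[0,0,0]},{"travel":[-0.2,0,-0.1],"dr":[0,0,0]},{"travel":[-0.2,0,0],"dr":[0,0,0]},{"travel":[-0.2,0,0],"dr":[0,0,0]},{"travel":[-0.1,0,0],"dr":[0,0,0]},{"travel":[0,0,0],"dr":[0,0,0]}]'
python3 - <<'E'
from h import *
import pickle
c=viewer.get_calibration("wrist");im=viewer.camera("wrist");cv2.imwrite("pics/w2.png",im[:,:,::-1]);pickle.dump(c,open("w2.pkl","wb"))
h=np.array([.5188,-.3305]);t=h+.06*np.array([-.966,-.259]);u,v=pj(0,[*t,.172],c);print(u,v)
u=int(np.clip(u,110,530));v=int(np.clip(v,80,400));print(u-110,v-80);cv2.imwrite("pics/w2c.png",cv2.resize(im[v-80:v+80,u-110:u+110,::-1],None,fx=3.6,fy=3.6,interpolation=cv2.INTER_CUBIC))
E
```

```text
time_s: 9.82
eef_pos: [0.4514, -0.423, 0.3605]
eef_rot: [0.002, 0.622, 0.783, -0.004]
wrist_force: [0.0, -0.0, 0.2]
opening: -0.001
352.3522172727041 126.35655703219489
242 46
```

View pics/w2c.png

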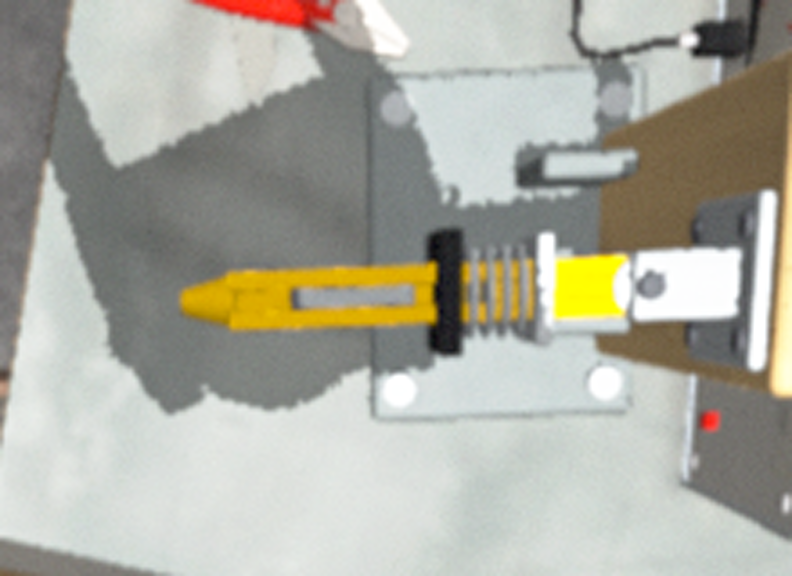

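The hook is out: its tip is at (180,302) in the crop, taper start at x≈229 with edges y 270 and 329, and the arm edges near the hinge are (555,257) and (555,318). I'll measure that line.

```bash
python3 - <<'E'
from h import *
import pickle;c=pickle.load(open("w2.pkl","rb"))
P=lambda u,v,z:bp(0,242+u/3.6,46+v/3.6,z,c)[:2]
f1,f2,n1,n2=P(229,270,.172),P(600,254,.172),P(229,329,.172),P(600,319,.172)
print("w",np.linalg.norm(f1-n1),np.linalg.norm(f2-n2));a=(f1+n1)/2;b=(f2+n2)/2;d=(a-b)/np.linalg.norm(a-b)
tip=P(180,302,.165);print("taper",a,"dir",np.degrees(np.arctan2(d[1],d[0])),"tip",tip,np.linalg.norm(tip-a),"hinge",a-.1*d,tip-.114*d)
print("d",d,"pin",P(650,284,.18));print("buf",np.linalg.norm(P(431,292,.165)-(a-.1*d)))
g=[P(372,80,.01),P(374,418,.01)];e=g[0]-g[1];print("base",np.degrees(np.arctan2(e[1],e[0])),np.linalg.norm(e))
plan([.4865,.318,.346],75)
E
```

```text
w 0.01387715622381173 0.015224890029943488
taper [ 0.42126923 -0.35781067] dir -164.90861600240407 tip [ 0.40915265 -0.36132447] 0.012615790992324693 hinge [ 0.51782041 -0.33177474] [ 0.519221   -0.33164351]
d [-0.96551179 -0.26035932] pin [ 0.51851097 -0.33124218]
buf 0.04973732535951095
base 104.74087178402965 0.11607263306541568
travel [4.752 1.35  0.059] dr [-0.012  0.008 -2.063] mm [ 35.5 740.  -14.4]
```

```bash
python3 -m handwheel '[{"travel":[0,0,0],"dr":[0,0,-0.229]},{"travel":[0,0,0],"dr":[0,0,-0.229]},{"travel":[0,0,0],"dr":[0,0,-0.229]},{"travel":[0,0,0],"dr":[0,0,-0.229]},{"travel":[0,0,0],"dr":[0,0,-0.229]},{"travel":[0,0,0],"dr":[0,0,-0.229]},{"travel":[0,0,0],"dr":[0,0,-0.229]},{"travel":[0,0,0],"dr":[0,0,-0.229]},{"travel":[0,0,0],"dr":[0,0,-0.229]}]' 1 |grep eef; python3 -c "
from h import *
plan([.5445,.302,.36],75)"
```

```text
eef_pos: [0.449, -0.4109, 0.359]
eef_rot: [-0.001, 0.111, 0.994, -0.003]
travel [ 0.428  4.776 -0.034] dr [-0.011 -0.004  0.075] mm [ 95.5 712.9   1. ]
```

```bash
python3 -m handwheel '[{"travel":[0.02,0.25,0],"dr":[-0.011,-0.004,0.075]},{"travel":[0.03,0.25,0],"dr":[0,0,0]},{"travel":[0.03,0.25,0],"dr":[0,0,0]},{"travel":[0.03,0.25,0],"dr":[0,0,0]},{"travel":[0.03,0.25,0],"dr":[0,0,0]},{"travel":[0.03,0.25,0],"dr":[0,0,0]},{"travel":[0.03,0.25,0],"dr":[0,0,0]},{"travel":[0.03,0.25,0],"dr":[0,0,0]},{"travel":[0.03,0.25,0],"dr":[0,0,0]},{"travel":[0.03,0.25,0],"dr":[0,0,0]},{"travel":[0.03,0.25,0],"dr":[0,0,0]},{"travel":[0.03,0.25,0],"dr":[0,0,0]},{"travel":[0.03,0.25,0],"dr":[0,0,0]},{"travel":[0.03,0.25,0],"dr":[0,0,0]},{"travel":[0.03,0.25,0],"dr":[0,0,0]},{"travel":[0.03,0.25,0],"dr":[0,0,0]},{"travel":[0.03,0.25,0],"dr":[0,0,0]},{"travel":[0.03,0.25,0],"dr":[0,0,0]},{"travel":[0.03,0.25,0],"dr":[0,0,0]},{"travel":[0,0,0],"dr":[0,0,0]}]' |grep -E 'eef|time'; python3 - <<'E'
from h import *
import pickle
plan([.4865,.318,.346],75)
c=viewer.get_calibration("wrist");im=viewer.camera("wrist");cv2.imwrite("pics/w3.png",im[:,:,::-1]);pickle.dump(c,open("w3.pkl","wb"))
u,v=pj(0,[.4865,.318,.08],c);print(u,v)
u=int(np.clip(u,100,540));v=int(np.clip(v,75,405));print(u-100,v-75);cv2.imwrite("pics/w3c.png",cv2.resize(im[v-75:v+75,u-100:u+100,::-1],None,fx=4,fy=4,interpolation=cv2.INTER_CUBIC))
E
```

```text
time_s: 12.28
eef_pos: [0.5257, 0.3478, 0.3535]
eef_rot: [0.001, 0.129, 0.992, 0.001]
travel [ 0.202 -0.259  0.049] dr [0.003 0.003 0.005] mm [-39.2 -29.8  -7.5]
286.7564805155992 166.99644637899937
186 91
```

View pics/w3c.png

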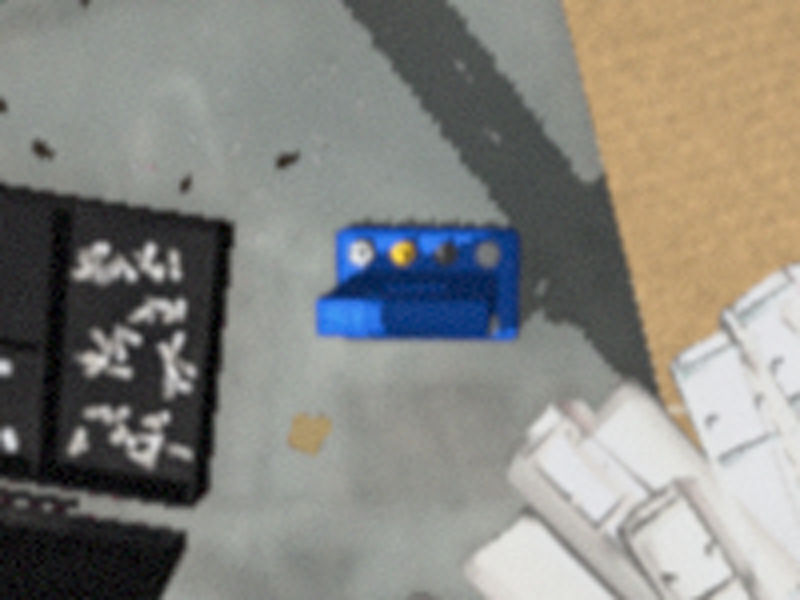

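The plate top spans (317,297)-(491,337) in the crop, partly in shadow, and the block top spans (338,228)-(519,340).

```bash
python3 - <<'E'
from h import *
import pickle;c=pickle.load(open("w3.pkl","rb"))
P=lambda u,v,z:bp(0,186+u/4,91+v/4,z,c)[:2]
q=[P(*p,.112) for p in((317,297),(491,299),(491,337),(317,336))];print(np.round(q,4),"ctr",np.mean(q,0))
print("L",np.linalg.norm(q[3]-q[2]),"T",np.linalg.norm(q[0]-q[3]));e=q[2]-q[3];print(np.degrees(np.arctan2(e[1],e[0])))
b=[P(338,229,.022),P(519,229,.022),P(519,340,.022)];print("blk",np.round(b,4),"ctr",(b[0]+b[2])/2,np.linalg.norm(b[0]-b[1]),np.linalg.norm(b[1]-b[2]));e=b[1]-b[0];print(np.degrees(np.arctan2(e[1],e[0])))
E
```

```text
[[0.4764 0.3003]
 [0.4886 0.3445]
 [0.4982 0.3419]
 [0.4861 0.2972]] ctr [0.48732007 0.32098248]
L 0.04629888886962289 T 0.010246584145481125
74.88442623981905
blk [[0.463  0.2978]
 [0.4779 0.354 ]
 [0.5122 0.3449]] ctr [0.48759592 0.32131068] 0.05820788648693758 0.03552364509874779
75.21739490347483
```

```bash
python3 -m handwheel '[{"travel":[0.1,-0.12,0.1],"dr":[0,0,0]},{"travel":[0.1,-0.12,0.15],"dr":[0,0,0]},{"travel":[0,0,0.15],"dr":[0,0,0]},{"travel":[0,0,0.15],"dr":[0,0,0]},{"travel":[0,0,0.15],"dr":[0,0,0]},{"travel":[0,0,0],"dr":[0,0,0]},{"travel":[0,0,0],"dr":[0,0,0]}]' 1; python3 -c "
from h import *
plan([.4874,.3212,.06],75)"
```

```text
time_s: 12.92
eef_pos: [0.4793, 0.3138, 0.2463]
eef_rot: [0.003, 0.129, 0.992, -0.001]
wrist_force: [0.5, 0.4, 0.7]
opening: 0.997
travel [-0.032  0.063  1.242] dr [-0.003  0.011  0.004] mm [   8.1    7.4 -186.3]
```

```bash
python3 -m handwheel '[{"travel":[-0.032,0.063,0],"dr":[0,0.01,0]},{"travel":[0,0,0.12],"dr":[0,0,0]},{"travel":[0,0,0.12],"dr":[0,0,0]},{"travel":[0,0,0.12],"dr":[0,0,0]},{"travel":[0,0,0.12],"dr":[0,0,0]},{"travel":[0,0,0],"dr":[0,0,0]}]'; python3 -c "
from h import *
plan([.4874,.3212,.06],75)"
```

```text
time_s: 13.42
eef_pos: [0.491, 0.3211, 0.1847]
eef_rot: [0.008, 0.131, 0.991, 0.003]
wrist_force: [-0.7, -0.7, -0.7]
opening: 0.997
travel [ 0.035 -0.012  0.831] dr [ 0.014  0.027 -0.002] mm [-3.600e+00  1.000e-01 -1.247e+02]
```

```bash
python3 -m handwheel '[{"travel":[0.03,-0.01,0],"dr":[0.014,0.027,0]},{"travel":[0,0,0.12],"dr":[0,0,0]},{"travel":[0,0,0.12],"dr":[0,0,0]},{"travel":[0,0,0.12],"dr":[0,0,0]},{"travel":[0,0,0.12],"dr":[0,0,0]},{"travel":[0,0,0],"dr":[0,0,0]},{"travel":[0,0,0],"dr":[0,0,0]}]'; python3 -c "
from h import *
plan([.4874,.3212,.06],75)"
```

```text
time_s: 14.0
eef_pos: [0.4933, 0.3231, 0.1273]
eef_rot: [0.007, 0.132, 0.991, 0.004]
wrist_force: [-0.5, -1.1, 1.4]
opening: 0.998
travel [ 0.04  -0.027  0.448] dr [ 0.019  0.024 -0.006] mm [ -5.9  -1.9 -67.3]
```

```bash
python3 -m handwheel '[{"travel":[0.04,-0.027,0],"dr":[0.019,0.024,-0.006]},{"travel":[0,0,0],"dr":[0,0,0]},{"travel":[0.02,0,0.07],"dr":[0,0.01,0]},{"travel":[0.01,0,0.07],"dr":[0.005,0.01,0]}]'; python3 -c "
from h import *
plan([.4874,.3212,.06],75)"
```

```text
time_s: 14.33
eef_pos: [0.4858, 0.3237, 0.1143]
eef_rot: [-0.001, 0.13, 0.991, 0.002]
wrist_force: [0.3, -0.8, 0.4]
opening: 1.004
travel [-0.015 -0.015  0.362] dr [ 0.008 -0.004  0.001] mm [  1.6  -2.5 -54.3]
```

```bash
python3 -m handwheel '[{"travel":[-0.005,-0.015,0.1],"dr":[0.008,0,0]},{"travel":[0,0,0.1],"dr":[0,0,0]},{"travel":[0,0,0.1],"dr":[0,0,0]},{"travel":[0,0,0.05],"dr":[0,0,0]},{"travel":[0,0,0],"dr":[0,0,0]}]'; python3 -c "
from h import *
plan([.4874,.3212,.06],75)"
```

```text
time_s: 14.75
eef_pos: [0.4846, 0.3215, 0.057]
eef_rot: [-0.002, 0.13, 0.991, -0.0]
wrist_force: [0.5, -0.2, -0.2]
opening: 0.996
travel [-0.019  0.003 -0.02 ] dr [-0.002 -0.008  0.002] mm [ 2.8 -0.3  3. ]
```

```bash
python3 -m handwheel '[{"travel":[-0.019,0,-0.02],"dr":[0,-0.008,0]},{"travel":[0,0,0],"dr":[0,0,0]},{"travel":[0,0,0],"dr":[0,0,0]}]'; python3 -m handwheel '[{"travel":[0,0,0],"dr":[0,0,0]},{"travel":[0,0,0],"dr":[0,0,0]},{"travel":[0,0,0],"dr":[0,0,0]},{"travel":[0,0,0],"dr":[0,0,0]},{"travel":[0,0,0],"dr":[0,0,0]},{"travel":[0,0,0],"dr":[0,0,0]},{"travel":[0,0,0],"dr":[0,0,0]},{"travel":[0,0,0],"dr":[0,0,0]}]' -1;  python3 -c "
from h import *
plan([.4874,.3212,.06],75)"
```

```text
time_s: 15.0
eef_pos: [0.4873, 0.3208, 0.0602]
eef_rot: [-0.0, 0.13, 0.992, -0.001]
wrist_force: [-0.6, 0.1, 0.4]
opening: 0.998
time_s: 15.67
eef_pos: [0.489, 0.3214, 0.0631]
eef_rot: [0.002, 0.13, 0.992, 0.0]
wrist_force: [-0.1, -0.2, -0.1]
opening: 0.528
travel [ 0.01  -0.004  0.02 ] dr [0.002 0.006 0.002] mm [-1.6 -0.2 -3.1]
```

```bash
python3 -m handwheel '[{"travel":[0,0,-0.08],"dr":[0,0,0]},{"travel":[0,0,-0.15],"dr":[0,0,0]},{"travel":[0,0,-0.2],"dr":[0,0,0]},{"travel":[0,0,-0.2],"dr":[0,0,0]},{"travel":[0,0,-0.2],"dr":[0,0,0]},{"travel":[0,0,-0.2],"dr":[0,0,0]},{"travel":[0,0,-0.2],"dr":[0,0,0]},{"travel":[0,0,-0.2],"dr":[0,0,0]},{"travel":[0,0,-0.2],"dr":[0,0,0]},{"travel":[0,0,-0.1],"dr":[0,0,0]},{"travel":[0,0,0],"dr":[0,0,0]}]'; python3 -c "
from h import *
plan([.40,.0,.33],75)"
```

```text
time_s: 16.58
eef_pos: [0.4839, 0.32, 0.3385]
eef_rot: [-0.002, 0.13, 0.992, -0.002]
wrist_force: [-0.6, 0.7, -2.2]
opening: 0.531
travel [-0.009 -2.205  0.064] dr [-0.007 -0.007  0.003] mm [ -83.9 -320.    -8.5]
```

```bash
python3 -m handwheel '[{"travel":[-0.01,-0.12,0],"dr":[0,0,0]},{"travel":[-0.02,-0.24,0],"dr":[0,0,0]},{"travel":[-0.02,-0.24,0],"dr":[0,0,0]},{"travel":[-0.02,-0.24,0],"dr":[0,0,0]},{"travel":[-0.02,-0.24,0],"dr":[0,0,0]},{"travel":[-0.02,-0.24,0],"dr":[0,0,0]},{"travel":[-0.02,-0.24,0],"dr":[0,0,0]},{"travel":[-0.02,-0.24,0],"dr":[0,0,0]},{"travel":[-0.02,-0.24,0],"dr":[0,0,0]},{"travel":[-0.02,-0.24,0],"dr":[0,0,0]},{"travel":[-0.02,-0.24,0],"dr":[0,0,0]},{"travel":[-0.02,-0.24,0],"dr":[0,0,0]},{"travel":[-0.02,-0.24,0],"dr":[0,0,0]},{"travel":[-0.02,-0.24,0],"dr":[0,0,0]},{"travel":[-0.02,-0.24,0],"dr":[0,0,0]},{"travel":[-0.02,-0.24,0],"dr":[0,0,0]},{"travel":[-0.02,-0.24,0],"dr":[0,0,0]},{"travel":[-0.02,-0.2,0],"dr":[0,0,0]},{"travel":[-0.02,-0.12,0],"dr":[0,0,0]},{"travel":[0,0,0],"dr":[0,0,0]}]'|grep eef; python3 -m handwheel '[{"travel":[0,0,0],"dr":[0,0,-0.2]},{"travel":[0,0,0],"dr":[0,0,-0.2]},{"travel":[0,0,0],"dr":[0,0,-0.2]},{"travel":[0,0,0],"dr":[0,0,-0.2]},{"travel":[0,0,0],"dr":[0,0,-0.2]},{"travel":[0,0,0],"dr":[0,0,0]}]'; python3 -c "
from h import *
h=np.array([.5183,-.3312]);d=np.array([-.9655,-.2603])
plan([*(h+.1485*d),.2],105.1)"
```

```text
eef_pos: [0.3552, -0.3366, 0.3204]
eef_rot: [-0.011, 0.127, 0.992, 0.004]
time_s: 18.75
eef_pos: [0.3525, -0.332, 0.3132]
eef_rot: [-0.012, -0.145, 0.989, 0.013]
wrist_force: [-0.4, 0.1, -1.4]
opening: 0.527
travel [-0.086 -0.306  0.745] dr [ 0.055 -0.038  0.052] mm [  22.5  -37.8 -113.2]
```

```bash
python3 -m handwheel '[{"travel":[-0.04,-0.15,0],"dr":[0.055,-0.038,0.052]},{"travel":[-0.03,-0.15,0.1],"dr":[0,0,0]},{"travel":[0,0,0.15],"dr":[0,0,0]},{"travel":[0,0,0.15],"dr":[0,0,0]},{"travel":[0,0,0.15],"dr":[0,0,0]},{"travel":[0,0,0.15],"dr":[0,0,0]},{"travel":[0,0,0],"dr":[0,0,0]}]'; cat >p.py <<'E'
from h import *
import sys
h=np.array([.5183,-.3312]);d=np.array([-.9655,-.2603]);n=np.array([.2603,-.9655])
o=ctrl.get_obs();p=o["eef_pos"];print("hole r",((p[:2]-h)@d+.0015)*1e3,"lat(-y')",(p[:2]-h)@n*1e3,"hole z",(p[2]+.0169)*1e3,"F along d,n,z",np.round([o["wrist_force"][:2]@d,o["wrist_force"][:2]@n,o["wrist_force"][2]],1),"T",np.round(o["torque"],2))
r=float(sys.argv[1]);z=float(sys.argv[2]);plan([*(h+(r-.0015)*d),z-.0169],105.1)
E
python3 p.py .15 .165
```

```text
time_s: 19.33
eef_pos: [0.3765, -0.368, 0.2018]
eef_rot: [0.001, -0.121, 0.993, 0.001]
wrist_force: [-0.4, 1.8, -2.5]
opening: 0.529
hole r 147.9793437287661 lat(-y') -1.3780426693826793 hole z 218.71397959604414 F along d,n,z [-0.1 -1.9 -2.5] T [0.08 0.1  0.  ]
travel [ 0.014 -0.01   0.358] dr [ 0.002  0.003 -0.041] mm [ -1.6  -1.9 -53.7]
```

```bash
python3 -m handwheel '[{"travel":[0.014,-0.01,0.1],"dr":[0,0,-0.04]},{"travel":[0,0,0.1],"dr":[0,0,0]},{"travel":[0,0,0.1],"dr":[0,0,0]},{"travel":[0,0,0.05],"dr":[0,0,0]},{"travel":[0,0,0],"dr":[0,0,0]}]'|grep eef
python3 p.py .15 .165
```

```text
eef_pos: [0.3756, -0.3674, 0.1498]
eef_rot: [0.001, -0.127, 0.992, 0.001]
hole r 148.69659768666565 lat(-y') -2.1760116528945046 hole z 166.68387252089977 F along d,n,z [ 0.3  0.5 -1.9] T [ 0.03 -0.02  0.04]
travel [ 0.009 -0.015  0.011] dr [ 0.005  0.003 -0.018] mm [-0.7 -2.4 -1.7]
```

```bash
python3 -m handwheel '[{"travel":[0.009,-0.015,0.011],"dr":[0.005,0.003,-0.018]},{"travel":[0,0,0],"dr":[0,0,0]}]'|grep eef
python3 p.py .15 .165; python3 - <<'E'
from h import *
import pickle
c=viewer.get_calibration("wrist");w=viewer.camera("wrist");pickle.dump(c,open("w4.pkl","wb"));cv2.imwrite("pics/w4.png",w[:,:,::-1])
s=viewer.camera("side");cv2.imwrite("pics/s4.png",s[:,:,::-1]);u,v=map(int,pj("side",np.array([.41,-.36,.165])));print(u,v)
a=cv2.resize(w[140:380,160:480],(400,300));b=cv2.resize(s[v-60:v+60,u-80:u+80],(400,300),interpolation=cv2.INTER_CUBIC)
cv2.imwrite("pics/m4.png",np.hstack([a,b])[:,:,::-1])
E
```

```text
eef_pos: [0.3754, -0.3702, 0.1496]
eef_rot: [0.0, -0.131, 0.991, -0.001]
hole r 149.64006107635848 lat(-y') 0.4355155522806679 hole z 166.54464856040784 F along d,n,z [ 1.5 -0.5 -2.3] T [-0.01 -0.02  0.03]
travel [0.002 0.003 0.01 ] dr [-0.002  0.001 -0.   ] mm [-0.5  0.3 -1.5]
369 143
```

View pics/m4.png

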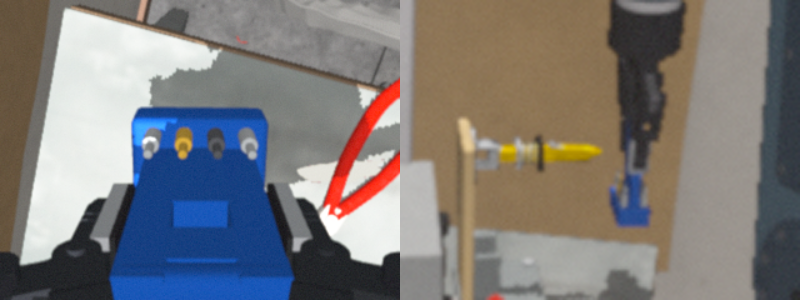

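The wrist tile shows the hole at crop (173-228, 200-227) on the plate, square between the fingers. The side tile shows the caddy upright, out beyond the hook tip. I'll check the hole's position by ray-plane intersection.

```bash
python3 - <<'E'
from h import *
import pickle;c=pickle.load(open("w4.pkl","rb"));K,R,t=c["camera_matrix"],c["R"],c["t"];C=-R.T@t
h=np.array([.5183,-.3312,0]);d=np.array([-.9655,-.2603,0]);n=np.array([.2603,-.9655,0])
for r in(.1546,):
  for u,v in((173,200),(227,200),(228,227),(173,227),(112,275),(291,275),(133,110),(267,110)):
    w=R.T@np.linalg.inv(K)@[160+u/1.25,140+v/1.25,1];s=(r-(C-h)@d)/(w@d);X=C+s*w;print((u,v),"lat",np.round((X-h)@n*1e3,1),"z",np.round(X[2]*1e3,1))
E
```

```text
(173, 200) lat 9.9 z 157.2
(227, 200) lat -8.1 z 157.1
(228, 227) lat -7.4 z 174.4
(173, 227) lat 8.8 z 174.4
(112, 275) lat 22.5 z 197.2
(291, 275) lat -21.6 z 197.0
(133, 110) lat 39.2 z 47.0
(267, 110) lat -36.9 z 46.6
```

```bash
python3 -m handwheel '[{"travel":[-0.05,0.002,0.004],"dr":[0,0,0]},{"travel":[-0.05,0,0],"dr":[0,0,0]},{"travel":[-0.05,0,0],"dr":[0,0,0]},{"travel":[-0.03,0,0],"dr":[0,0,0]},{"travel":[0,0,0],"dr":[0,0,0]}]'|grep eef
python3 p.py .11 .166
```

```text
eef_pos: [0.4057, -0.3637, 0.1525]
eef_rot: [0.002, -0.13, 0.991, -0.003]
hole r 118.68983524876165 lat(-y') 2.0989786458016564 hole z 169.35936718243516 F along d,n,z [-0.  -0.1 -2.1] T [ 0.01  0.04 -0.01]
travel [-0.058  0.014  0.022] dr [-0.012  0.006 -0.004] mm [ 7.8  4.3 -3.4]
```

```bash
python3 -m handwheel '[{"travel":[0,0.014,0.022],"dr":[-0.012,0.006,-0.004]},{"travel":[0,0,0],"dr":[0,0,0]}]'|grep eef
python3 p.py .11 .166
```

```text
eef_pos: [0.4059, -0.3612, 0.149]
eef_rot: [-0.0, -0.132, 0.991, 0.0]
hole r 117.81238977755794 lat(-y') -0.32555578472567503 hole z 165.8508922168349 F along d,n,z [ 0.4  0.  -2.3] T [ 0.08 -0.04  0.02]
travel [-0.052 -0.002 -0.001] dr [ 0.    -0.001  0.004] mm [7.6 1.7 0.1]
```

```bash
python3 -m handwheel '[{"travel":[-0.03,0.001,0.003],"dr":[0,0,0]},{"travel":[-0.03,0.001,0.003],"dr":[0,0,0]},{"travel":[-0.02,0,0.001],"dr":[0,0,0]}]'|grep eef
python3 p.py .10 .166
```

```text
eef_pos: [0.4174, -0.3574, 0.1472]
eef_rot: [-0.001, -0.132, 0.991, 0.001]
hole r 105.6812537186274 lat(-y') -0.9904490590750001 hole z 164.12782149223307 F along d,n,z [-0.4 -0.3 -2.4] T [ 0.03  0.   -0.04]
travel [-0.038 -0.007 -0.013] dr [ 0.003 -0.002  0.002] mm [5.7 0.5 1.9]
```

```bash
python3 -m handwheel '[{"travel":[-0.02,-0.007,-0.01],"dr":[0,0,0]},{"travel":[-0.03,0,0.001],"dr":[0,0,0]},{"travel":[-0.03,0,0.001],"dr":[0,0,0]}]'|grep eef
python3 p.py .085 .166
```

```text
eef_pos: [0.4302, -0.3551, 0.1483]
eef_rot: [-0.001, -0.132, 0.991, 0.001]
hole r 92.75503364886795 lat(-y') 0.11824142682244734 hole z 165.2275178251201 F along d,n,z [ 0.2  0.1 -2.8] T [ 0.05 -0.03  0.  ]
travel [-0.052  0.001 -0.005] dr [ 0.003 -0.002  0.001] mm [7.5 2.1 0.8]
```

```bash
python3 -m handwheel '[{"travel":[-0.03,0,-0.003],"dr":[0,0,0]},{"travel":[-0.03,0,0],"dr":[0,0,0]},{"travel":[-0.03,0,0],"dr":[0,0,0]}]'|grep eef
python3 p.py .07 .166
```

```text
eef_pos: [0.4448, -0.3513, 0.149]
eef_rot: [-0.001, -0.132, 0.991, 0.001]
hole r 77.65723945151518 lat(-y') 0.29401259697448107 hole z 165.85135725961408 F along d,n,z [-0.3  1.3 -1.8] T [-0.07 -0.01 -0.  ]
travel [-0.051  0.002 -0.001] dr [ 0.003 -0.002  0.001] mm [7.3 2.3 0.1]
```

```bash
python3 -m handwheel '[{"travel":[-0.025,0,0],"dr":[0,0,0]}]'|grep eef; python3 p.py .06 .166
```

```text
eef_pos: [0.4491, -0.3501, 0.1489]
eef_rot: [-0.001, -0.132, 0.991, 0.001]
hole r 73.28088352008497 lat(-y') 0.27312273803496173 hole z 165.84942019735783 F along d,n,z [-0.4 -0.  -2.6] T [0.01 0.01 0.  ]
travel [-0.089  0.002 -0.001] dr [ 0.003 -0.002  0.001] mm [12.8  3.7  0.2]
```

```bash
for i in 1 2; do python3 -m handwheel '[{"travel":[-0.02,0,0],"dr":[0,0,0]}]'>/dev/null; python3 p.py .0523 .166; done
```

```text
hole r 69.7707372477126 lat(-y') 0.21147115568894354 hole z 165.83530543563796 F along d,n,z [ 2.5 -0.4 -0.6] T [-0.05  0.31  0.04]
travel [-0.116  0.001 -0.001] dr [ 0.003 -0.002  0.002] mm [16.8  4.8  0.2]
hole r 67.53074269475364 lat(-y') 0.21647452436627712 hole z 165.8238723332072 F along d,n,z [9.  0.3 1.5] T [-0.28  1.29 -0.06]
travel [-0.102  0.001 -0.002] dr [ 0.003 -0.007  0.003] mm [14.7  4.2  0.2]
```

```bash
for i in 1 2 3; do python3 -m handwheel '[{"travel":[-0.02,0,0],"dr":[0,0,0]}]'>/dev/null; python3 p.py .0523 .166; done
```

```text
hole r 65.87131829582394 lat(-y') 0.31897269255491584 hole z 165.86252402960633 F along d,n,z [ 9.3 -0.2  0.8] T [-0.32  1.33 -0.  ]
travel [-0.09   0.002 -0.002] dr [ 0.004 -0.014  0.003] mm [13.   3.8  0.1]
hole r 64.52288992994691 lat(-y') 0.4176194827790546 hole z 165.83803111391072 F along d,n,z [ 9.  -0.1  1.7] T [-0.26  1.31 -0.01]
travel [-0.081  0.003 -0.002] dr [ 0.005 -0.022  0.003] mm [11.7  3.6  0.2]
hole r 63.25977867938731 lat(-y') 0.5273597173292199 hole z 165.8212053619309 F along d,n,z [ 9.3 -0.6  2.5] T [-0.3   1.34 -0.01]
travel [-0.073  0.003 -0.002] dr [ 0.006 -0.03   0.003] mm [10.4  3.4  0.2]
```

```bash
for i in 1 2 3 4; do python3 -m handwheel '[{"travel":[-0.025,0.002,-0.001],"dr":[0.003,-0.02,0.001]}]'>/dev/null; python3 p.py .0523 .166; done
```

```text
hole r 61.265509994957256 lat(-y') 0.48708774467194554 hole z 165.87125311319767 F along d,n,z [9.7 0.7 1.1] T [-0.47  1.34  0.01]
travel [-0.06   0.003 -0.001] dr [ 0.004 -0.018  0.002] mm [8.5 2.8 0.1]
hole r 59.01076897892544 lat(-y') 0.4545473748200022 hole z 165.91246583078413 F along d,n,z [ 7.6  0.2 -0.8] T [-0.33  1.06  0.01]
travel [-0.045  0.003 -0.001] dr [ 0.001 -0.004  0.   ] mm [6.4 2.2 0.1]
hole r 56.74533794336829 lat(-y') 0.32083677226217483 hole z 165.8990194244709 F along d,n,z [ 7.4  0.7 -0.9] T [-0.33  1.1  -0.02]
travel [-0.03   0.002 -0.001] dr [-0.001  0.01  -0.001] mm [4.2 1.5 0.1]
hole r 54.69537144682738 lat(-y') 0.20841593978561113 hole z 165.8798995193074 F along d,n,z [11.5  1.5  0.6] T [-0.62  1.76  0.06]
travel [-0.016  0.001 -0.001] dr [-0.003  0.024 -0.003] mm [2.3 0.8 0.1]
```

```bash
for i in 1 2; do python3 -m handwheel '[{"travel":[-0.016,0,0],"dr":[0,0.012,0]}]'>/dev/null; python3 p.py .0523 .166; done
```

```text
hole r 54.47022001212964 lat(-y') 0.2355171690447326 hole z 165.85656043330135 F along d,n,z [11.5 -1.8  3.9] T [-0.11  1.81  0.01]
travel [-0.014  0.002 -0.001] dr [-0.002  0.004 -0.004] mm [2.  0.8 0.1]
hole r 54.55462321485712 lat(-y') 0.24896270189302183 hole z 165.85534086990899 F along d,n,z [11.5 -1.   3.7] T [-0.24  1.83  0.1 ]
travel [-0.015  0.002 -0.001] dr [ 0.001 -0.018 -0.004] mm [2.1 0.8 0.1]
```

```bash
for i in 1 2; do python3 -m handwheel '[{"travel":[-0.024,0,0],"dr":[0,-0.015,0]}]'>/dev/null; python3 p.py .0518 .166; done
```

```text
hole r 53.414165943200956 lat(-y') 0.23771425966902004 hole z 165.8276202682309 F along d,n,z [13.5 -1.6  4.2] T [-0.21  1.84  0.07]
travel [-0.011  0.002 -0.001] dr [ 0.003 -0.014 -0.005] mm [1.5 0.7 0.2]
hole r 52.35624196067713 lat(-y') 0.19870210387363701 hole z 165.8243527369031 F along d,n,z [12.5 -1.8  3.4] T [-0.26  1.99  0.07]
travel [-0.004  0.001 -0.001] dr [ 0.005 -0.01  -0.004] mm [0.5 0.3 0.2]
```

```bash
for i in 1 2; do python3 -m handwheel '[{"travel":[-0.022,0,0],"dr":[0.003,-0.01,0]}]'>/dev/null; python3 p.py .0518 .166; done
python3 - <<'E'
from h import *
import pickle
c=viewer.get_calibration("wrist");w=viewer.camera("wrist");cv2.imwrite("pics/w5.png",w[:,:,::-1])
s=viewer.camera("side");t=viewer.camera("top");cv2.imwrite("pics/s5.png",s[:,:,::-1])
u,v=map(int,pj("side",np.array([.44,-.35,.165])))
b=cv2.resize(s[v-45:v+45,u-60:u+60],(400,300),interpolation=cv2.INTER_CUBIC)
a=cv2.resize(w[210:390,200:440],(400,300),interpolation=cv2.INTER_CUBIC);cv2.imwrite("pics/m5.png",np.hstack([a,b])[:,:,::-1])
E
```

```text
hole r 51.77793071786781 lat(-y') 0.1735602916783525 hole z 165.82297748409306 F along d,n,z [13.9 -2.1  4.3] T [-0.29  2.02  0.13]
travel [ 0.     0.001 -0.001] dr [ 0.005 -0.011 -0.004] mm [-0.1  0.2  0.2]
hole r 51.413960665750075 lat(-y') 0.18736487744987756 hole z 165.81601792346308 F along d,n,z [14.6 -1.7  4.4] T [-0.3   2.13  0.11]
travel [ 0.003  0.001 -0.001] dr [ 0.004 -0.013 -0.005] mm [-0.4  0.1  0.2]
```

View pics/m5.png

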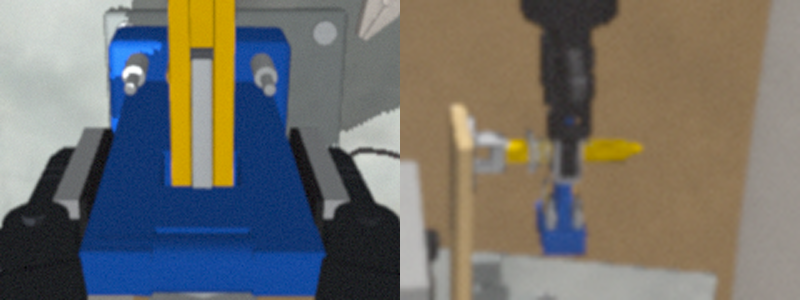

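The wrist tile shows the arm through the hole with the keeper tongue's inner end at the plate (202,187), and I can't see that it has sprung up. I'll press a little further in small steps.

```bash
for i in 1 2 3; do python3 -m handwheel '[{"travel":[-0.024,0,0],"dr":[0.003,-0.012,-0.003]}]'>/dev/null; python3 p.py .0518 .166|head -1; done
```

```text
hole r 49.21330407738776 lat(-y') 0.21798859173140725 hole z 165.75134554409746 F along d,n,z [11.5 -1.3  3. ] T [-0.19  1.72  0.2 ]
hole r 48.52884867615529 lat(-y') 0.24880592931034695 hole z 165.7153337900078 F along d,n,z [18.2 -1.2  6.2] T [-0.44  2.67  0.19]
hole r 48.52038499673559 lat(-y') 0.24050105959888474 hole z 165.67965456319124 F along d,n,z [19.4 -2.3  5.1] T [-0.43  2.77  0.2 ]
```

The reading jumped from 51.4 to 49.2 mm with a drop in force, which looks like the snap. The force then climbed towards the collar's hard stop, so I'm backing off and looking.

```bash
for i in 1 2; do python3 -m handwheel '[{"travel":[0.006,0,0],"dr":[0,-0.008,0]}]'>/dev/null; python3 p.py .0518 .166; done
python3 - <<'E'
from h import *
w=viewer.camera("wrist");a=cv2.imread("pics/w5.png")[210:390,200:440];b=w[210:390,200:440,::-1]
cv2.imwrite("pics/m6.png",cv2.resize(np.hstack([a,b]),(800,300),interpolation=cv2.INTER_CUBIC))
E
```

```text
hole r 51.40393741400526 lat(-y') 0.23716831240068367 hole z 165.70083959657254 F along d,n,z [-3.  -1.1 -0.6] T [ 0.39 -0.57  0.1 ]
travel [ 0.003  0.002 -0.002] dr [ 0.004 -0.008  0.005] mm [-0.4  0.1  0.3]
hole r 51.75847961056837 lat(-y') 0.24784405857381112 hole z 165.79642316834395 F along d,n,z [-11.3   0.1  -4.1] T [ 0.41 -1.48  0.14]
travel [ 0.     0.002 -0.001] dr [0.004 0.003 0.004] mm [-0.1  0.2  0.2]
```

View pics/m6.png

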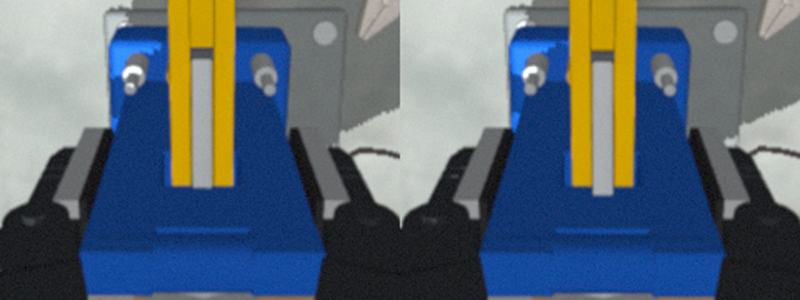

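In the right-hand tile the tongue now stands up, with its end at (602,195), proud of the arm's top. Pulling outwards is resisted with 11 N, so the plate is locked. I'll relax, lower by about 1.5 mm and release.

```bash
python3 -m handwheel '[{"travel":[-0.003,0.002,0.004],"dr":[0,0,0]},{"travel":[-0.002,0,0.006],"dr":[0,0,0]}]'>/dev/null; python3 p.py .0518 .166; python3 -m handwheel '[{"travel":[0,0,0.006],"dr":[0,0,0]}]'>/dev/null; python3 p.py .0518 .166
```

```text
hole r 51.06893178101195 lat(-y') 0.37870898481902304 hole z 165.30705142337845 F along d,n,z [ 3.9 -3.4  4.7] T [0.23 0.74 0.14]
travel [ 0.005  0.003 -0.005] dr [0.001 0.003 0.005] mm [-0.8  0.2  0.7]
hole r 51.137342444206666 lat(-y') 0.4781505269425838 hole z 165.02740214807847 F along d,n,z [ 3.4 -2.2  5.7] T [0.24 0.55 0.14]
travel [ 0.004  0.003 -0.006] dr [0.001 0.002 0.005] mm [-0.8  0.3  1. ]
```

```bash
python3 -m handwheel '[{"travel":[0,0,0],"dr":[0,0,0]},{"travel":[0,0,0],"dr":[0,0,0]},{"travel":[0,0,0],"dr":[0,0,0]},{"travel":[0,0,0],"dr":[0,0,0]},{"travel":[0,0,0],"dr":[0,0,0]},{"travel":[0,0,0],"dr":[0,0,0]}]' 0.8; python3 p.py .0518 .166
```

```text
time_s: 24.05
eef_pos: [0.4723, -0.3448, 0.1481]
eef_rot: [0.002, -0.133, 0.991, -0.001]
wrist_force: [-0.2, -0.7, -0.3]
opening: 0.903
hole r 49.48689814343066 lat(-y') 1.1382649922457064 hole z 164.96353563556366 F along d,n,z [ 0.4  0.6 -0.3] T [ 0.01  0.02 -0.01]
travel [ 0.015  0.008 -0.007] dr [-0.003  0.008  0.005] mm [-2.5  0.5  1. ]
```

Released cleanly. Now I'll go straight up and take a last look.

```bash
python3 -m handwheel '[{"travel":[0,0.003,-0.06],"dr":[0,0,0]},{"travel":[0,0,-0.1],"dr":[0,0,0]},{"travel":[0,0,-0.15],"dr":[0,0,0]},{"travel":[0,0,-0.2],"dr":[0,0,0]},{"travel":[0,0,-0.2],"dr":[0,0,0]},{"travel":[0,0,-0.2],"dr":[0,0,0]},{"travel":[0,0,-0.15],"dr":[0,0,0]},{"travel":[0,0,-0.1],"dr":[0,0,0]},{"travel":[-0.1,0,0],"dr":[0,0,0]},{"travel":[-0.1,0,0],"dr":[0,0,0]},{"travel":[0,0,0],"dr":[0,0,0]},{"travel":[0,0,0],"dr":[0,0,0]}]'
python3 - <<'E'
from h import *
import pickle
c=viewer.get_calibration("wrist");w=viewer.camera("wrist");s=viewer.camera("side");cv2.imwrite("pics/w7.png",w[:,:,::-1]);pickle.dump(c,open("w7.pkl","wb"))
u,v=map(int,pj(0,np.array([.45,-.35,.17]),c));print(u,v);u=min(max(u,100),540);v=min(max(v,75),405);print(u-100,v-75)
a=cv2.resize(w[v-75:v+75,u-100:u+100],(400,300),interpolation=cv2.INTER_CUBIC)
u,v=map(int,pj("side",np.array([.44,-.35,.15])));b=cv2.resize(s[v-45:v+45,u-60:u+60],(400,300),interpolation=cv2.INTER_CUBIC)
cv2.imwrite("pics/m7.png",np.hstack([a,b])[:,:,::-1])
E
```

```text
time_s: 25.05
eef_pos: [0.5004, -0.3354, 0.339]
eef_rot: [0.004, -0.132, 0.991, -0.002]
wrist_force: [0.0, -0.8, -0.1]
opening: 0.901
320 153
220 78
```

View pics/m7.png

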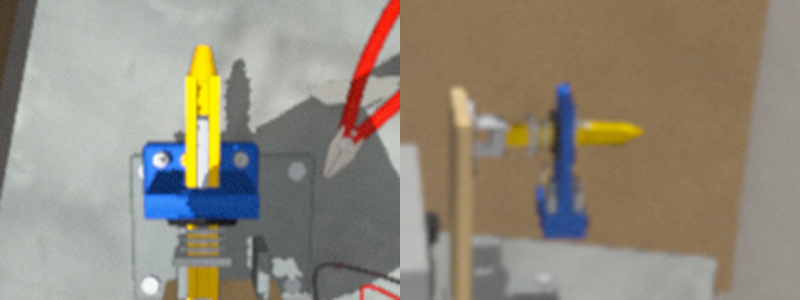

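The caddy hangs upright against the collar and the arm is still square out, with its tip at crop (203,46). I'll check the arm angle and the plate's distance, then hand in.

```bash
python3 - <<'E'
from h import *
import pickle;c=pickle.load(open("w7.pkl","rb"));h=np.array([.5183,-.3312]);d=np.array([-.9655,-.2603])
P=lambda u,v,z:bp(0,220+u/2,78+v/2,z,c)[:2]
t=P(203,46,.165)-h;print("tip r",np.linalg.norm(t),"yaw",np.degrees(np.arctan2(t[1],t[0]))%360)
for z in(.1955,):print("plate top edges r",(P(200,189,z)-h)@d,(P(200,219,z)-h)@d)
o=ctrl.get_obs();print(o["time_s"],o["wrist_force"]);ctrl.hand_in()
E
```

```text
tip r 0.11287072510689507 yaw 195.09197716352418
plate top edges r 0.058136605979395344 0.046221172931846174
25.15 [-0.642348   -0.55349139  0.16799173]
the job is handed in; nothing more can be done
```

The blue caddy is hanging on the hook with the keeper sprung up behind its plate, and I handed the job in at 25.2 s. Handing in returns no verdict, so these are my own last checks:

- **Hook:** I swung it out to its stop with a peak of about 17 N at the wrist. The last picture puts the arm at 195.1°, against a measured "fully out" direction of about 195°, with the tip 113 mm from the hinge (114 mm nominal).
- **Keeper:** while I pushed the caddy in, the position jumped about 2 mm and the force dropped. The wrist picture then showed the tongue standing proud, and an outward pull of about 11 N was held.
- **Plate position:** the plate's middle measures about 52.2 mm from the hinge, against 52.3 mm for home. The measured plate thickness came out as 12 mm instead of 10, so this is good to about 1–2 mm.
- **Push force:** the wrist reading along the arm peaked at about 19 N, just before I backed off.
- **Disagreement:** the tool-based position read up to about 1–3 mm further in than the plate really was near the end of the push, because the plate tilted or slipped slightly in the grip. I therefore relied on the force drop and the pictures for the snap.
- **End state:** in the last side view the caddy hangs upright and clear of the bench. The gripper is well above it and open, with near-zero wrist force.
- **Other things on the bench:** I noticed nothing touching them, but I did not measure their positions afterwards.

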